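# Press in the glazing clips of a cupboard door crosswise

## Robot

A 7-joint arm with a two-finger parallel gripper is mounted at the origin on the work surface. World frame = base frame: x ahead of the robot, y to its left, z up, the work surface at z = 0. Lengths are in mm, angles in rad, forces in N, time in s.
With the tool pointing down it reaches from about 425 to 925 mm from the base axis. Payload 6.8 kg.
Tool frame: the origin (TCP) lies at the very end of the fingers, on their centre line; the grasp point (between the pads) lies manip.grip_depth behind it (manip.grip_depth is the distance from the TCP to the grasp point, in mm); z points along the fingers, y is the line along which they close (so a half turn about z gives the same grasp; the last joint's range is limited). The gripper opens to 88 mm and grips with 3 to 60 N. Pads are 20 mm wide; open, the fingers measure 115 mm over their backs; the gripper's body (75 mm by 178 mm) begins 61 mm behind the grasp point.
Start: joints at [-1.233, 0.477, 0.022, 1.555, -0.011, 1.109, -0.083], TCP at [291.045, 609.049, 193.864] pointing down, gripper open.
Joint ranges: [-2.96, 2.96], [-0.34, 2.1], [-1.41, 1.46], [0.24, 2.44], [-1.37, 4.51], [0.17, 1.92], [-2.96, 2.96]. Speed limits (rad/s): [2.39, 2.39, 3.14, 3.14, 3.14, 3.14, 3.14].

## Interface

Orientations are given as a unit quaternion [w, x, y, z].
In Python, from rig import manip, camera, job gives the robot as it stands.
- The arm moves only by the tool send_rows, never from a script. Its argument "series" is a list of rows, each a list of 7 numbers: the turn, a rotation vector about the tool's x, y, z in degrees, then the shift along the tool's x, y, z in cm, then the gripper's target within -1 to 1 (shut at 1, half-way at 0, fully open at -1). In form: [[rx, ry, rz, x, y, z, grip], ...]. A call has 1 to 5 rows; each row shifts and turns the commanded pose from where the row before left it, along the tool's axes as they then stand; what a row does not reach is not made up. A row lasts 1/8 s, in which the tool goes at most 62.5 mm and 10.7 degrees, less where a joint would pass 70% of its speed; a pose out of reach is approached as far as the arm can. A call with a gripper value outside its range is refused whole. The fingers move at their own pace and stop on an object; the grip force is fixed at half the most. Time passes only in rows, so rows that do not move let the fingers close. It gives the time, the measured TCP pose, the force, the opening and the grip force at its end, in the units of the state.
- manip.sense(): the state, without advancing time (a new reading comes with each control period).
- camera(name): name is "side" or "top"; returns a dict with "frame" (480x640x3 uint8, red, green, blue), "K" (3x3 intrinsics, pixels), "extrinsics" (4x4, takes a point from camera to world coordinates). Camera axes: x right, y down, z forward; pixel columns grow to the right and rows downward; lengths in mm; the calibration is good to about 2 mm. A picture is of the moment at which its call begins. There is no depth.
- job.hand_in(): hands the job in; it is judged then, once.
The state is a dict: "clock": time; "joint_pos": joint angles; "qvel": joint speeds; "effort": joint torques, N m; "position": TCP position; "ee_rot": TCP orientation; "contact_force": force on the tool from outside, world axes, zero at the start; "wrist_torque": the same for the moment, N m; "width": finger opening in mm; "finger_force": force on a finger pad.
Only numpy, scipy, OpenCV 4.12 (cv2) and the standard library are available. Lean on these libraries where they do the work, as an engineer would, in place of code of your own. Each camera call takes 0.05 s, during which the arm holds its last target. There are 200 camera calls.

## Task

Fix the glass in the little cupboard door on the bench by pressing its four grey glazing clips down until each is fully in, in this order: the one on the hinge side, then the one straight across on the latch side, then the one on the short rail nearest to the latch plate, and last the one on the other short rail. Press each lightly with a fingertip and finish it before going on to the next; grasp and lift nothing, keep off the glass, and leave the door and everything around and on it where it lies.

Things in the scene. Friction and masses are not known exactly. Their poses are not given: they have to be found in the camera images.
- door: Small pale-wood glazed door lying face down, loose, 1.1 kg, at any yaw. 240 (its x) by 190 (its y) by 20 mm thick, rails 38 mm wide round a glass pane. Origin: centre of its underside, z up. Two steel hinge leaves on the long rail at +y; one steel latch plate on the long rail at -y, 85 mm from its middle towards +x. These stand at most 7 mm above the rails.
- pane: The greenish glass pane inside the door frame, 164 x 114 mm, its top 12 mm above the bench (8 mm below the top of the rails). Same origin and axes as the door. The tin and the block stand on it. Not to be pushed on.
- clip_hinge_top (a point): Centre of the top of the hinge-side clip: middle of the long rail that carries the two hinges (door +y), at (0, +76) mm in the door's x, y. Grey round head 24 mm across, 6 mm thick, above a tongue pointing in over the glass. Its top, unpressed, is 44 mm above the bench fully out, 34 mm fully in.
- clip_hinge (a joint): How far the hinge-side clip is pushed in, in m: 0 is fully out, 0.010 fully in (seated on the rail). It starts 0 to 1.5 mm in, moves straight down against 4 N, stops at 10 mm and stays where it is left. The head sits on a rubber spring, 2.5 N per mm, that yields up to 8 mm and springs back: 6 to 15 N seat it.
- clip_latch_top (a point): Centre of the top of the latch-side clip: middle of the other long rail, which carries the single latch plate (door -y), at (0, -76) mm in the door's x, y. Grey round head 24 mm across, 6 mm thick, above a tongue pointing in over the glass. Its top, unpressed, is 44 mm above the bench fully out, 34 mm fully in.
- clip_latch (a joint): How far the latch-side clip is pushed in, in m: 0 is fully out, 0.010 fully in (seated on the rail). It starts 0 to 1.5 mm in, moves straight down against 4 N, stops at 10 mm and stays where it is left. The head sits on a rubber spring, 2.5 N per mm, that yields up to 8 mm and springs back: 6 to 15 N seat it.
- clip_near_top (a point): Centre of the top of the short-rail clip near the latch plate: middle of the short rail nearest to the latch plate (door +x), at (+101, 0) mm in the door's x, y. Grey round head 24 mm across, 6 mm thick, above a tongue pointing in over the glass. Its top, unpressed, is 44 mm above the bench fully out, 34 mm fully in.
- clip_near (a joint): How far the short-rail clip near the latch plate is pushed in, in m: 0 is fully out, 0.010 fully in (seated on the rail). It starts 0 to 1.5 mm in, moves straight down against 4 N, stops at 10 mm and stays where it is left. The head sits on a rubber spring, 2.5 N per mm, that yields up to 8 mm and springs back: 6 to 15 N seat it.
- clip_far_top (a point): Centre of the top of the short-rail clip away from the latch plate: middle of the other short rail, far from the latch plate (door -x), at (-101, 0) mm in the door's x, y. Grey round head 24 mm across, 6 mm thick, above a tongue pointing in over the glass. Its top, unpressed, is 44 mm above the bench fully out, 34 mm fully in.
- clip_far (a joint): How far the short-rail clip away from the latch plate is pushed in, in m: 0 is fully out, 0.010 fully in (seated on the rail). It starts 0 to 1.5 mm in, moves straight down against 4 N, stops at 10 mm and stays where it is left. The head sits on a rubber spring, 2.5 N per mm, that yields up to 8 mm and springs back: 6 to 15 N seat it.
- tin: Bystander: small closed steel tin, 42 mm across, 22 mm high, standing loose on the pane. Origin at the centre of its underside.
- block: Bystander: wooden offcut 45 x 20 x 16 mm lying loose on the pane. Origin at the centre of its underside.
- bowl: Bystander: open blue bowl of nails, 124 mm across, 40 mm high, left of the door (+y). Origin under its centre.
- jug: Bystander: white closed jug, 100 mm across with a handle at its +y, 218 mm high, left of the door (+y). Origin under its centre.
- screwdriver: Bystander: screwdriver lying on the bench right of the door (-y), handle to its -x, less than 45 mm high.
- jar: Bystander: glass jar with a steel lid, 60 mm across, 75 mm high, right of the door (-y). Origin under its centre.
- clamp: Bystander: steel bar clamp lying on the bench right of the door (-y), 230 mm long, 24 mm high.

How it is judged (in metres and radians):
On the way, in this order (a step that is already met when the one before it is completed fails the run):
1. the hinge-side clip is fully in (value of joint clip_hinge above 0.0075 m), for 0.1 s.
2. the latch-side clip is fully in (value of joint clip_latch above 0.0075 m), for 0.1 s.
3. the short-rail clip near the latch plate is fully in (value of joint clip_near above 0.0075 m), for 0.1 s.
4. the short-rail clip away from the latch plate is fully in (value of joint clip_far above 0.0075 m), for 0.1 s.
At the end, for the whole second after the job is handed in: All four clips are pushed in by more than 7.5 of their 10 mm, the door lies flat and at rest within 25 mm of where it started, and every bystander is within 30 mm of where it started (value of joint each of clip_hinge, clip_latch, clip_near, clip_far above 0.0075 m and height (world z) of door below 0.005 m and angle between door's own z axis and vertical below 0.05 rad and distance of door from where it was at the start of the episode below 0.025 m and linear speed of door below 0.02 m/s and distance of each of tin, block, bowl, jug, screwdriver, jar, clamp from where it was at the start of the episode below 0.03 m); the robot touches nothing.
It fails at once if a clip is pushed in while one that comes before it is still out ((value of joint clip_latch above 0.005 m and value of joint clip_hinge below 0.005 m) or (value of joint clip_near above 0.005 m and value of joint clip_latch below 0.005 m) or (value of joint clip_far above 0.005 m and value of joint clip_near below 0.005 m)).
It fails at once if the robot bears on the door or a clip with more than 30 N (contact force between any of the fingers, the arm and door above 30 N).
It fails at once if the robot presses on the glass with more than 3 N (contact force between any of the fingers, the arm and pane above 3 N).
It fails at once if the door is lifted by more than 8 mm, tipped, or shifted by more than 25 mm (height (world z) of door above 0.008 m or angle between door's own z axis and vertical above 0.08 rad or distance of door from where it was at the start of the episode above 0.025 m).
It fails at once if a bystander is lifted, carried or moved by more than 30 mm, or one that stands is tipped over (distance of any of tin, block, bowl, jug, screwdriver, jar, clamp from where it was at the start of the episode above 0.03 m or angle between any of tin, jug, jar, bowl's own z axis and vertical above 0.5 rad).
It also fails if it takes over 43 s, if anything falls off the work surface, if the arm or the gripper's body presses on something with over 40 N, if the wrist force passes 120 N, or if a joint passes its speed limit or range.

## Working session

There is one attempt and no reset: what is moved stays moved. The work goes in short steps, Python scripts to look and compute and a tool call to move; the robot and the scene stay as the last step left them, time stands still between calls to the robot, and variables do not carry over. Pictures are saved under pics/ and viewed, at most 10 in all, crops included, and the job is handed in when it is done.

Besides the shell and the picture viewer there is one more tool, called after "Call:" as name([rows], argument=value, ...), one row to a line, values as JSON. send_rows: Moves the arm, as the interface text tells. Its arguments: {"type":"object","properties":{"series":{"type":"array","items":{"type":"array","items":{"type":"number"}}}},"required":["series"]}

```bash
mkdir -p pics; python3 - <<'E'
from rig import manip,camera,job
import cv2,numpy as np
np.set_printoptions(suppress=True,precision=3)
for n in("top","side"):
    c=camera(n);cv2.imwrite(f"pics/{n}0.png",c["frame"][:,:,::-1]);print(c["K"],c["extrinsics"])
    np.savez(f"{n}.npz",**c)
print(manip.sense())
E
```

```text
[[482.858   0.    319.607]
 [  0.    482.858 234.365]
 [  0.      0.      1.   ]] [[  -0.01    -0.988    0.156  381.632]
 [  -1.       0.01     0.003  -35.489]
 [  -0.005   -0.155   -0.988 1072.933]
 [   0.       0.       0.       1.   ]]
[[439.261   0.    318.187]
 [  0.    439.261 228.385]
 [  0.      0.      1.   ]] [[   0.949   -0.178    0.26   278.922]
 [  -0.314   -0.47     0.825 -843.44 ]
 [  -0.024   -0.864   -0.502  589.59 ]
 [   0.       0.       0.       1.   ]]
{'clock': 0.1, 'joint_pos': array([-1.233,  0.478,  0.022,  1.556, -0.011,  1.109, -0.083]), 'qvel': array([-0.   , -0.001,  0.002, -0.004, -0.   ,  0.002,  0.   ]), 'effort': array([  0.004, -58.409,   1.54 , -27.331,  -0.054,   0.013,   0.   ]), 'position': array([290.836, 608.504, 192.981]), 'ee_rot': array([-0.   ,  0.221,  0.975, -0.001]), 'contact_force': array([ 0.37 ,  0.177, -0.113]), 'wrist_torque': array([-0.023,  0.027,  0.045]), 'finger_force': 0.0, 'width': 87.87211774066441}
```

View pics/top0.png

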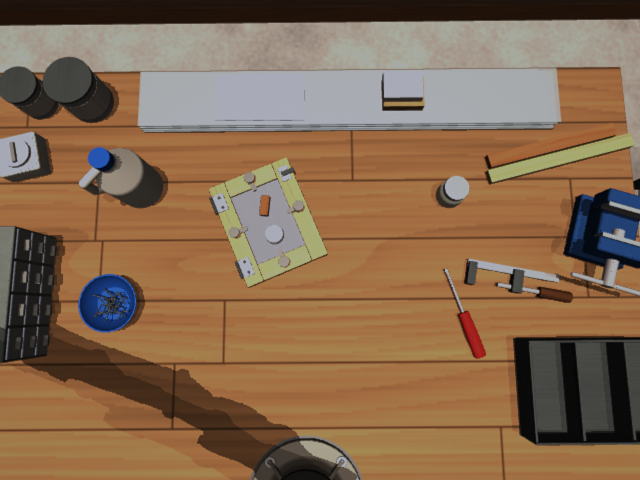

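View pics/side0.png

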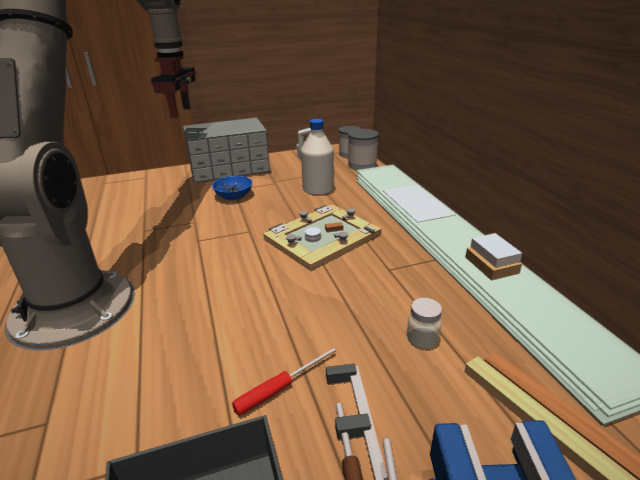

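The top view shows the door with hinge leaves at about (219,203) and (246,268), and the latch plate at (286,173). The clips are hinge (235,232), latch (298,206), near (249,179) and far (284,262). The side view agrees. Next I'll enlarge the door in both views.

```bash
python3 - <<'E'
import cv2,numpy as np
for n,(x,y,w,h,s) in dict(top=(200,150,140,145,4),side=(255,195,135,80,5)).items():
    f=np.load(n+".npz")["frame"][y:y+h,x:x+w,::-1]
    cv2.imwrite(f"pics/{n}c.png",cv2.resize(f,None,fx=s,fy=s,interpolation=cv2.INTER_CUBIC))
E
```

```text
(no output)
```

View pics/topc.png

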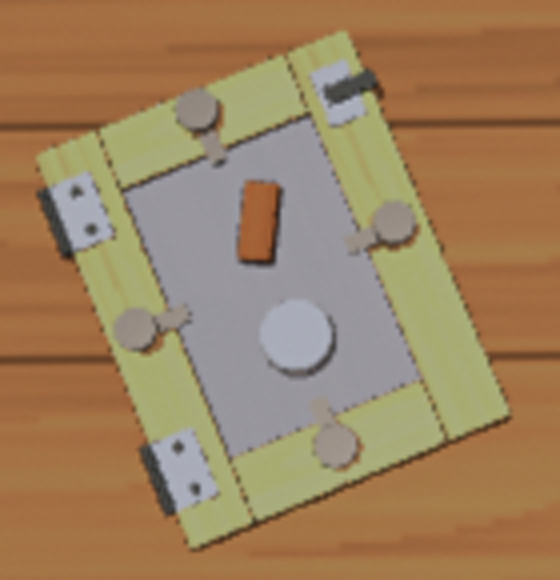

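View pics/sidec.png

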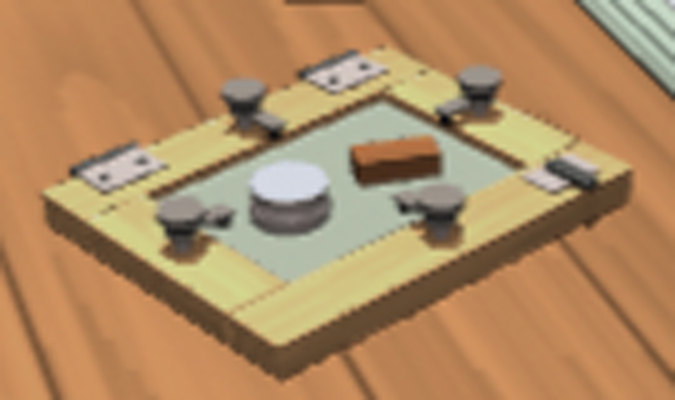

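The crops give these readings.
- **Top, 4x:** hinge (135,329), latch (394,222), near (198,110), far (336,445). Frame corners are (37,156), (347,32), (510,415) and (192,549).
- **Side, 5x:** head tops are hinge (244,90), latch (440,196), near (480,78), far (182,211).

I'll fit the door pose to these.

```bash
cat > fit.py <<'E'
import numpy as np
from scipy.optimize import least_squares
from scipy.spatial.transform import Rotation as R
C={n:dict(np.load(n+".npz")) for n in("top","side")}
def proj(n,P):
    E=C[n]["extrinsics"];q=(P-E[:3,3])@E[:3,:3]@C[n]["K"].T
    return q[:,:2]/q[:,2:]
clips=np.array([[0,76,43.],[0,-76,43],[101,0,43],[-101,0,43]])
cor=np.array([[120,95,20.],[120,-95,20],[-120,-95,20],[-120,95,20]])
top=(np.array([[135,329],[394,222],[198,110],[336,445],[37,156],[347,32],[510,415],[192,549]])+.5)/4-.5+[200,150]
side=(np.array([[244,90],[440,196],[480,78],[182,211]])+.5)/5-.5+[255,195]
def world(p,L): 
    c,s=np.cos(p[2]),np.sin(p[2]);return np.c_[L[:,0]*c-L[:,1]*s+p[0],L[:,0]*s+L[:,1]*c+p[1],L[:,2]]
def res(p,w): return np.r_[w[0]*(proj("top",world(p,np.r_[clips,cor]))-top).ravel(),w[1]*(proj("side",world(p,clips))-side).ravel()]
E
python3 - <<'E'
from fit import *
from rig import manip
np.set_printoptions(suppress=True,precision=2)
for w in((1,1),(1,0),(0,1)):
    s=least_squares(res,[600,70,.3],args=(w,));print(w,s.x,np.degrees(s.x[2]))
    if w==(1,1):print(s.fun.reshape(-1,2));print(world(s.x,clips))
# triangulate each clip
for i in range(4):
    t=least_squares(lambda P:np.r_[(proj("top",P[None])-top[i]).ravel(),(proj("side",P[None])-side[i]).ravel()],[600,70,40.]);print(i,t.x)
print(R.from_quat(manip.sense()["ee_rot"],scalar_first=True).as_matrix(),manip.grip_depth)
E
```

```text
(1, 1) [580.17  83.01   0.39] 22.274201770702685
[[ 0.41 -0.08]
 [ 0.59 -0.08]
 [ 0.19 -0.28]
 [ 0.31  0.19]
 [-0.51 -0.56]
 [ 0.35 -1.31]
 [ 0.98 -0.06]
 [-0.06  0.23]
 [-0.64 -1.03]
 [-0.59 -0.79]
 [-0.54 -1.04]
 [-1.08 -1.01]]
[[551.37 153.34  43.  ]
 [608.98  12.68  43.  ]
 [673.64 121.29  43.  ]
 [486.71  44.73  43.  ]]
(1, 0) [579.68  83.63   0.39] 22.243115964190512
(0, 1) [580.34  77.86   0.39] 22.530244385605368
0 [552.51 154.9   38.72]
1 [610.21  13.99  39.57]
2 [674.72 122.18  38.98]
3 [488.35  45.56  39.12]
[[-0.9   0.43 -0.  ]
 [ 0.43  0.9  -0.  ]
 [-0.   -0.   -1.  ]] 18.700000000000003
```

The fit is consistent to about 2 mm, with yaw 22.3°. I'll move over the hinge clip at (551.5,153.5) with the fingers shut.

Call:
send_rows([
  [0, 0, 0, -4.31, -2.98, 0, 1],
  [0, 0, 0, -4.31, -2.98, 0, 1],
  [0, 0, 0, -4.31, -2.98, 0, 1],
  [0, 0, 0, -4.31, -2.98, 0, 1],
  [0, 0, 0, -4.31, -2.98, 0, 1],
])

```text
clock: 0.72
position: [421.7, 379.9, 193.6]
ee_rot: [-0.0, 0.221, 0.975, -0.0]
contact_force: [0.8, 0.9, 0.2]
width: 41.3
finger_force: 0.0
```

Call:
send_rows([
  [0, 0, 0, -4.31, -2.98, 0, 1],
  [0, 0, 0, -4.31, -2.98, 0, 1],
  [0, 0, 0, -4.31, -2.98, 0, 1],
  [0, 0, 0, -4.31, -2.98, 0, 1],
  [0, 0, 0, -4.31, -2.98, 0, 1],
])

```text
clock: 1.35
position: [551.8, 152.7, 193.6]
ee_rot: [-0.0, 0.221, 0.975, -0.0]
contact_force: [1.5, 0.4, -0.9]
width: 0.8
finger_force: 0.0
```

Call:
send_rows([
  [0, 0, 0, 0, 0, 3, 1],
  [0, 0, 0, 0, 0, 3, 1],
  [0, 0, 0, 0, 0, 3, 1],
  [0, 0, 0, 0, 0, 2, 1],
  [0, 0, 0, 0, 0, 0, 1],
])

```text
clock: 1.98
position: [549.9, 153.8, 82.2]
ee_rot: [-0.002, 0.221, 0.975, -0.001]
contact_force: [-0.6, -0.7, 0.4]
width: 0.3
finger_force: 0.0
```

```bash
python3 - <<'E'
from rig import manip,camera
import cv2,numpy as np
f=[camera(n)["frame"][y:y+120,x:x+150,::-1] for n,x,y in(("top",180,160),("side",250,160))]
cv2.imwrite("pics/a.png",cv2.resize(np.vstack(f),None,fx=2.5,fy=2.5,interpolation=cv2.INTER_CUBIC))
s=manip.sense();print(s["position"],s["contact_force"])
E
```

```text
[551.61242243 154.34639644  84.24160406] [ 0.06147284 -0.22705785  0.19025515]
```

View pics/a.png

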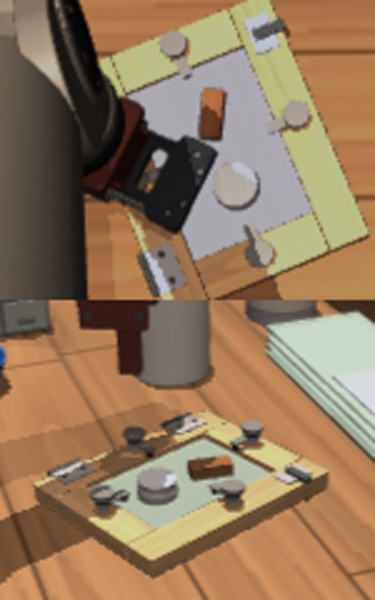

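The side view shows the shut fingertips at (130,372), right above the hinge clip at (134,433). I'll go down to contact.

Call:
send_rows([
  [0, 0, 0, 0, 0, 2, 1],
  [0, 0, 0, 0, 0, 1.6, 1],
  [0, 0, 0, 0, 0, 0.4, 1],
  [0, 0, 0, 0, 0, 0.4, 1],
  [0, 0, 0, 0, 0, 0, 1],
])

```text
clock: 2.7
position: [551.6, 154.4, 40.0]
ee_rot: [0.0, 0.221, 0.975, 0.0]
contact_force: [-0.7, 0.0, 0.3]
width: 0.3
finger_force: 0.0
```

Call:
send_rows([
  [0, 0, 0, 0, 0, 0.2, 1],
  [0, 0, 0, 0, 0, 0, 1],
  [0, 0, 0, 0, 0, 0, 1],
])

```text
clock: 3.08
position: [551.5, 154.4, 38.0]
ee_rot: [0.0, 0.221, 0.975, 0.0]
contact_force: [1.0, 0.2, -0.3]
width: 0.5
finger_force: 0.0
```

There is no force at 38 mm, though the head should be at 42.5 or higher. I'll look.

```bash
python3 - <<'E'
from rig import manip,camera
from fit import *
import cv2
f=camera("side")["frame"][170:260,260:350,::-1]
cv2.imwrite("pics/b.png",cv2.resize(f,None,fx=6,fy=6,interpolation=cv2.INTER_CUBIC))
s=manip.sense();print(s["position"],s["contact_force"]);print((proj("side",s["position"][None])-[260,170]+.5)*6-.5)
E
```

```text
[551.52484338 154.3545982   37.97978136] [-0.14799295  0.31739179  0.74443511]
[[259.21278447 260.85824969]]
```

View pics/b.png

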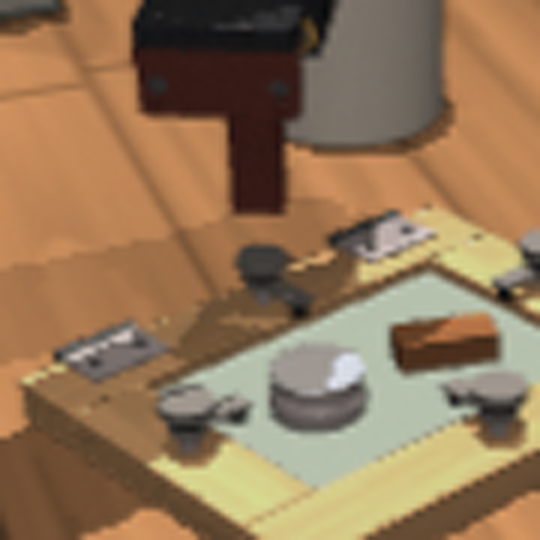

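The side view shows the fingertip bottom at (258,213), about 8 px above the projected TCP, and the clip is untouched at (263,262). I'll compare that offset with the start image, where the fingers were open.

```bash
python3 - <<'E'
from fit import *
from rig import manip
import cv2
np.set_printoptions(suppress=True,precision=1)
p=np.array([290.8,608.5,193.]);y=np.array([.431,.902,0])
for d in(-50,0,50):print(proj("side",(p+d*y)[None]))
p=manip.sense()["position"]
for dz in(0,10,15,20,25):print(dz,proj("side",(p+[0,0,dz])[None]))
f=C["side"]["frame"][60:130,140:210,::-1]
cv2.imwrite("pics/c.png",cv2.resize(f,None,fx=8,fy=8,interpolation=cv2.INTER_CUBIC))
E
```

```text
[[175.4 125.7]]
[[181.7 121. ]]
[[187.7 116.6]]
0 [[302.8 213.1]]
10 [[302.6 209.7]]
15 [[302.5 208.1]]
20 [[302.5 206.4]]
25 [[302.4 204.7]]
```

View pics/c.png

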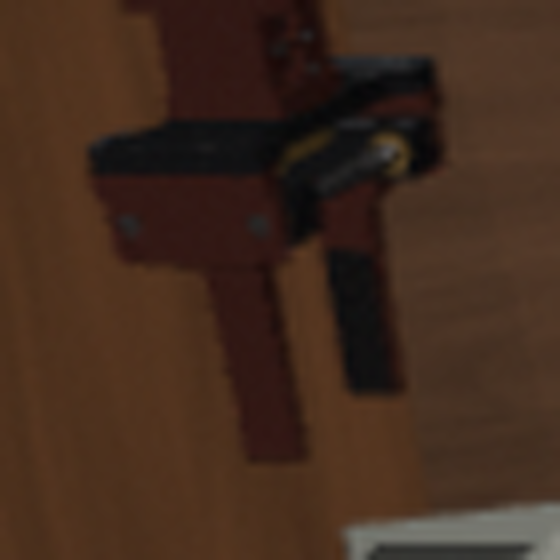

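The tip sits about 8 px off in both views, so the true fingertip is offset from the reported TCP. I'll lift, step aside and tilt so both cameras see the tip, then triangulate it.

Call:
send_rows([
  [0, 0, 0, 0, 0, -5, 1],
  [0, 0, 0, 0, 0, -5, 1],
  [0, 0, 0, -1.25, -4.95, -1, 1],
  [0, 0, 0, -1.25, -4.95, 0, 1],
  [0, 0, 0, -1.25, -4.95, 0, 1],
])

```text
clock: 3.75
position: [521.0, 2.8, 148.4]
ee_rot: [0.001, 0.221, 0.975, 0.0]
contact_force: [0.3, -0.6, 0.4]
width: 0.2
finger_force: 0.0
```

Call:
send_rows([
  [4.3, 9, 0, 0, 0, 0, 1],
  [4.3, 9, 0, 0, 0, 0, 1],
  [4.3, 9, 0, 0, 0, 0, 1],
  [4.3, 9, 0, 0, 0, 0, 1],
  [0, 0, 0, 0, 0, 0, 1],
])

```text
clock: 4.38
position: [520.8, 4.3, 143.2]
ee_rot: [-0.336, 0.207, 0.915, -0.077]
contact_force: [-0.6, -0.7, -0.2]
width: 0.1
finger_force: 0.0
```

```bash
python3 - <<'E'
from rig import manip,camera
from fit import *
import cv2
s=manip.sense();p=s["position"];print(p,s["ee_rot"],s["contact_force"])
out=[]
for n in("top","side"):
    u=proj(n,p[None])[0];x,y=(u-[45,60]).astype(int);x,y=max(x,0),max(y,0);print(n,u,x,y)
    out.append(cv2.resize(camera(n)["frame"][y:y+110,x:x+75,::-1],(375,550),interpolation=cv2.INTER_CUBIC))
cv2.imwrite("pics/d.png",np.hstack(out))
E
```

```text
[520.7967629    4.26370192 143.19532553] [-0.33615342  0.20749248  0.91544339 -0.07688397] [-0.64369736 -0.67982726 -0.19976967]
top [300.73908007 238.22317682] 255 178
side [306.75684432 203.55102223] 261 143
```

View pics/d.png

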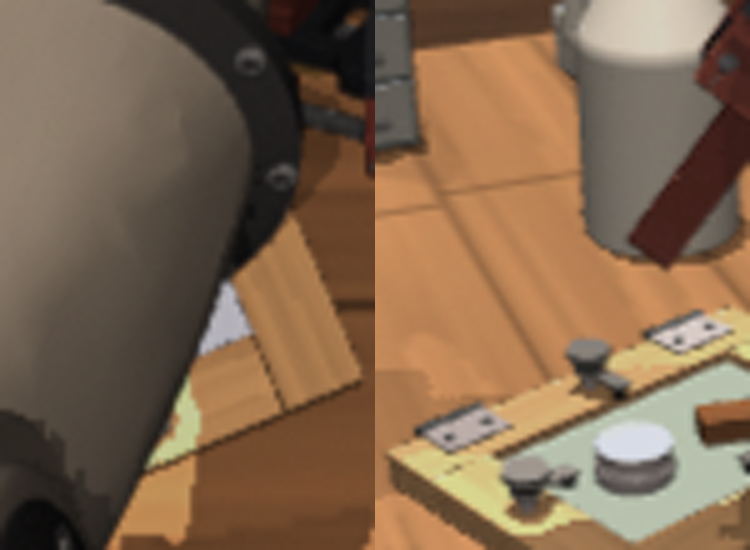

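In the side view the tip is at crop (650,252), i.e. pixel (316,193.4), against a predicted (306.8,203.6). The forearm blocks the top view. I'll solve for the tip offset in the tool frame from the start, upright and tilted side views.

```bash
python3 - <<'E'
from fit import *
np.set_printoptions(suppress=True,precision=2)
q0=[0,.221,.975,0];q1=[-.33615,.20749,.91544,-.07688]
V=[([290.8,608.5,193],q0,-57.5,(174.4,117.5)),([290.8,608.5,193],q0,44,(186.9,108.8)),
   ([551.6,154.35,84.2],q0,-13.5,(302,189.6)),([551.5,154.35,38],q0,-13.5,(302.9,205.4)),([520.8,4.26,143.2],q1,-13.5,(316,193.4))]
def f(o): return np.ravel([proj("side",(np.array(p)+R.from_quat(q,scalar_first=True).apply(np.array(o)+[0,y,0]))[None])[0]-u for p,q,y,u in V])
s=least_squares(f,[0,0,-20.]);print(s.x,np.linalg.inv(s.jac.T@s.jac)**.5 if 0 else np.sqrt(np.diag(np.linalg.inv(s.jac.T@s.jac))));print(s.fun.reshape(-1,2))
s=least_squares(lambda z:f([0,0,z[0]]),[-20.]);print(s.x,s.fun.reshape(-1,2))
E
```

```text
[ -3.24   2.13 -29.25] [1.5  4.89 1.95]
[[-0.51 -0.64]
 [-0.26 -0.81]
 [ 0.13 -0.44]
 [-0.05 -0.13]
 [-0.55  1.55]]
[-29.58] [[-1.83 -0.56]
 [-1.49 -0.75]
 [-1.26 -0.24]
 [-1.41  0.08]
 [-1.68  0.72]]
```

The tip lies about 29 mm behind the reported TCP along the tool axis, with no clear sideways offset. Contact should then come at a reported z of about 14. I'll untilt, go back over the hinge clip and press with force feedback.

Call:
send_rows([
  [-4.3, -9, 0, 0, 0, 0, 1],
  [-4.3, -9, 0, 0, 0, 0, 1],
  [-4.3, -9, 0, 0, 0, 0, 1],
  [-4.3, -9, 0, 0, 0, 0, 1],
  [0, 0, 0, 0, 0, 0, 1],
])

```text
clock: 5.1
position: [517.2, 3.9, 150.2]
ee_rot: [0.002, 0.221, 0.975, 0.002]
contact_force: [0.1, -0.4, -0.5]
width: 0.5
finger_force: 0.0
```

Call:
send_rows([
  [0, 0, 0, 1.22, 4.93, 0, 1],
  [0, 0, 0, 1.22, 4.93, 0, 1],
  [0, 0, 0, 1.22, 4.93, 0, 1],
  [0, 0, 0, 0, 0, 5, 1],
  [0, 0, 0, 0, 0, 2, 1],
])

```text
clock: 5.72
position: [551.8, 154.5, 77.4]
ee_rot: [-0.0, 0.22, 0.975, 0.0]
contact_force: [-0.7, -0.9, 0.5]
width: 0.2
finger_force: 0.0
```

Call:
send_rows([
  [0, 0, 0, 0, 0, 2.5, 1],
  [0, 0, 0, 0, 0, 2, 1],
  [0, 0, 0, 0, 0, 0.3, 1],
  [0, 0, 0, 0, 0, 0, 1],
])

```text
clock: 6.22
position: [553.0, 153.7, 31.2]
ee_rot: [0.001, 0.221, 0.975, 0.001]
contact_force: [-0.1, -0.5, -0.5]
width: 1.0
finger_force: 0.0
```

Call:
send_rows([
  [0, 0, 0, 0, 0, 0.3, 1],
  [0, 0, 0, 0, 0, 0.3, 1],
  [0, 0, 0, 0, 0, 0.3, 1],
  [0, 0, 0, 0, 0, 0, 1],
])

```text
clock: 6.72
position: [551.7, 153.4, 20.6]
ee_rot: [-0.0, 0.221, 0.975, -0.0]
contact_force: [0.0, 0.6, 0.3]
width: 0.7
finger_force: 0.0
```

Call:
send_rows([
  [0, 0, 0, 0, 0, 0.2, 1],
  [0, 0, 0, 0, 0, 0.2, 1],
  [0, 0, 0, 0, 0, 0, 1],
])

```text
clock: 7.1
position: [551.8, 153.4, 16.7]
ee_rot: [-0.0, 0.221, 0.975, -0.0]
contact_force: [-0.2, -0.4, 0.3]
width: 0.6
finger_force: 0.0
```

Call:
send_rows([
  [0, 0, 0, 0, 0, 0.2, 1],
  [0, 0, 0, 0, 0, 0.2, 1],
  [0, 0, 0, 0, 0, 0, 1],
])

```text
clock: 7.48
position: [552.1, 153.5, 13.0]
ee_rot: [0.0, 0.221, 0.975, 0.0]
contact_force: [-0.7, 0.4, 4.0]
width: 0.2
finger_force: 1.6
```

There is contact, at 4 N. I'll keep pressing until the force rises past the 4 N slide, which means it is seated.

Call:
send_rows([
  [0, 0, 0, 0, 0, 0.2, 1],
  [0, 0, 0, 0, 0, 0.2, 1],
  [0, 0, 0, 0, 0, 0.2, 1],
  [0, 0, 0, 0, 0, 0, 1],
])

```text
clock: 7.98
position: [552.2, 153.5, 6.8]
ee_rot: [0.0, 0.221, 0.975, 0.0]
contact_force: [-0.4, -0.2, 2.9]
width: 0.5
finger_force: 1.7
```

Call:
send_rows([
  [0, 0, 0, 0, 0, 0.2, 1],
  [0, 0, 0, 0, 0, 0, 1],
  [0, 0, 0, 0, 0, 0, 1],
])

```text
clock: 8.35
position: [552.1, 153.4, 4.9]
ee_rot: [0.0, 0.221, 0.975, 0.0]
contact_force: [-0.0, -0.5, 4.0]
width: 0.6
finger_force: 1.6
```

Call:
send_rows([
  [0, 0, 0, 0, 0, 0.15, 1],
  [0, 0, 0, 0, 0, 0, 1],
  [0, 0, 0, 0, 0, 0, 1],
])

```text
clock: 8.72
position: [552.1, 153.5, 3.5]
ee_rot: [0.0, 0.221, 0.975, 0.0]
contact_force: [0.4, -0.1, 4.3]
width: 0.3
finger_force: 2.6
```

Call:
send_rows([
  [0, 0, 0, 0, 0, 0.15, 1],
  [0, 0, 0, 0, 0, 0, 1],
  [0, 0, 0, 0, 0, 0, 1],
])

```text
clock: 9.1
position: [552.1, 153.4, 2.3]
ee_rot: [0.0, 0.221, 0.975, 0.0]
contact_force: [-1.7, 0.3, 8.1]
width: 0.6
finger_force: 4.1
```

The force rises to 8 N at z = 2.3, so the hinge clip is seated. I'll push a touch more, lift, and go to the latch clip at (609,13).

Call:
send_rows([
  [0, 0, 0, 0, 0, 0.05, 1],
  [0, 0, 0, 0, 0, 0, 1],
  [0, 0, 0, 0, 0, -2, 1],
  [0, 0, 0, 0, 0, -3, 1],
])

```text
clock: 9.6
position: [550.5, 153.0, 50.6]
ee_rot: [-0.001, 0.221, 0.975, -0.001]
contact_force: [1.0, -0.4, 0.5]
width: 0.5
finger_force: 0.0
```

Call:
send_rows([
  [0, 0, 0, -3.74, -3.4, 0, 1],
  [0, 0, 0, -3.74, -3.4, 0, 1],
  [0, 0, 0, -3.74, -3.4, 0, 1],
  [0, 0, 0, 0, 0, 0, 1],
  [0, 0, 0, 0, 0, 0, 1],
])

```text
clock: 10.22
position: [608.4, 13.6, 50.6]
ee_rot: [-0.001, 0.221, 0.975, 0.0]
contact_force: [-1.3, 0.8, -0.6]
width: 0.6
finger_force: 0.0
```

Down to z ≈ 17 and then on in small steps.

Call:
send_rows([
  [0, 0, 0, 0, 0, 1.6, 1],
  [0, 0, 0, 0, 0, 1.4, 1],
  [0, 0, 0, 0, 0, 0.3, 1],
  [0, 0, 0, 0, 0, 0.3, 1],
  [0, 0, 0, 0, 0, 0, 1],
])

```text
clock: 10.85
position: [609.3, 13.0, 15.3]
ee_rot: [0.0, 0.221, 0.975, 0.0]
contact_force: [-0.1, -0.5, -0.3]
width: 0.2
finger_force: 0.0
```

Call:
send_rows([
  [0, 0, 0, 0, 0, 0.2, 1],
  [0, 0, 0, 0, 0, 0.2, 1],
  [0, 0, 0, 0, 0, 0, 1],
])

```text
clock: 11.22
position: [609.7, 13.0, 11.7]
ee_rot: [0.0, 0.221, 0.975, 0.0]
contact_force: [-1.2, 0.0, 3.8]
width: 0.3
finger_force: 1.8
```

Call:
send_rows([
  [0, 0, 0, 0, 0, 0.2, 1],
  [0, 0, 0, 0, 0, 0.2, 1],
  [0, 0, 0, 0, 0, 0.2, 1],
  [0, 0, 0, 0, 0, 0.15, 1],
  [0, 0, 0, 0, 0, 0, 1],
])

```text
clock: 11.85
position: [609.7, 13.0, 3.9]
ee_rot: [0.0, 0.221, 0.975, 0.0]
contact_force: [1.0, -0.3, 3.4]
width: 0.5
finger_force: 2.1
```

Call:
send_rows([
  [0, 0, 0, 0, 0, 0.15, 1],
  [0, 0, 0, 0, 0, 0, 1],
  [0, 0, 0, 0, 0, 0, 1],
])

```text
clock: 12.22
position: [609.7, 13.0, 2.8]
ee_rot: [0.0, 0.221, 0.975, 0.0]
contact_force: [1.1, -0.2, 7.6]
width: 0.4
finger_force: 3.5
```

Call:
send_rows([
  [0, 0, 0, 0, 0, 0.1, 1],
  [0, 0, 0, 0, 0, 0, 1],
  [0, 0, 0, 0, 0, 0, 1],
])

```text
clock: 12.6
position: [609.7, 13.0, 2.0]
ee_rot: [0.0, 0.221, 0.975, 0.0]
contact_force: [-0.5, -1.4, 8.9]
width: 0.7
finger_force: 4.4
```

Call:
send_rows([
  [0, 0, 0, 0, 0, -2, 1],
  [0, 0, 0, 0, 0, -3, 1],
  [0, 0, 0, -0.36, 4.17, 0, 1],
  [0, 0, 0, -0.36, 4.17, 0, 1],
  [0, 0, 0, -0.36, 4.17, 0, 1],
])

```text
clock: 13.22
position: [672.6, 122.2, 51.9]
ee_rot: [-0.001, 0.221, 0.975, -0.0]
contact_force: [0.1, -0.6, 0.0]
width: 0.6
finger_force: 0.0
```

Call:
send_rows([
  [0, 0, 0, 0, 0, 0, 1],
  [0, 0, 0, 0, 0, 1.6, 1],
  [0, 0, 0, 0, 0, 1.4, 1],
  [0, 0, 0, 0, 0, 0.4, 1],
  [0, 0, 0, 0, 0, 0, 1],
])

```text
clock: 13.85
position: [672.4, 120.4, 16.7]
ee_rot: [-0.001, 0.222, 0.975, -0.0]
contact_force: [0.1, -0.2, -0.5]
width: 0.1
finger_force: 0.0
```

Call:
send_rows([
  [0, 0, 0, 0, 0, 0.2, 1],
  [0, 0, 0, 0, 0, 0.2, 1],
  [0, 0, 0, 0, 0, 0.1, 1],
  [0, 0, 0, 0, 0, 0, 1],
])

```text
clock: 14.35
position: [673.3, 121.2, 12.8]
ee_rot: [0.0, 0.221, 0.975, 0.0]
contact_force: [-0.2, -1.2, 3.9]
width: 0.6
finger_force: 1.8
```

Call:
send_rows([
  [0, 0, 0, 0, 0, 0.2, 1],
  [0, 0, 0, 0, 0, 0.2, 1],
  [0, 0, 0, 0, 0, 0.2, 1],
  [0, 0, 0, 0, 0, 0.2, 1],
  [0, 0, 0, 0, 0, 0, 1],
])

```text
clock: 14.98
position: [673.3, 121.2, 4.3]
ee_rot: [0.0, 0.221, 0.975, 0.0]
contact_force: [1.4, -1.2, 3.8]
width: 0.4
finger_force: 1.7
```

Call:
send_rows([
  [0, 0, 0, 0, 0, 0.15, 1],
  [0, 0, 0, 0, 0, 0.1, 1],
  [0, 0, 0, 0, 0, 0, 1],
  [0, 0, 0, 0, 0, 0, 1],
])

```text
clock: 15.48
position: [673.3, 121.2, 2.5]
ee_rot: [0.0, 0.221, 0.975, 0.0]
contact_force: [-0.6, -1.1, 8.9]
width: 0.5
finger_force: 3.8
```

Call:
send_rows([
  [0, 0, 0, 0, 0, 0.05, 1],
  [0, 0, 0, 0, 0, 0, 1],
  [0, 0, 0, 0, 0, -2, 1],
  [0, 0, 0, 0, 0, -3, 1],
  [0, 0, 0, 0, 0, 0, 1],
])

```text
clock: 16.1
position: [674.2, 121.7, 54.0]
ee_rot: [0.002, 0.221, 0.975, 0.001]
contact_force: [0.3, -0.4, -0.2]
width: 0.6
finger_force: 0.0
```

Call:
send_rows([
  [0, 0, 0, 3.38, -3.74, 0, 1],
  [0, 0, 0, 3.38, -3.74, 0, 1],
  [0, 0, 0, 3.38, -3.74, 0, 1],
  [0, 0, 0, 3.38, -3.74, 0, 1],
  [0, 0, 0, 0, 0, 0, 1],
])

```text
clock: 16.73
position: [481.0, 42.6, 50.3]
ee_rot: [-0.003, 0.222, 0.975, -0.001]
contact_force: [0.8, 0.1, -0.0]
width: 0.5
finger_force: 0.0
```

Call:
send_rows([
  [0, 0, 0, 0, 0, 1.6, 1],
  [0, 0, 0, 0, 0, 1.4, 1],
  [0, 0, 0, 0, 0, 0.4, 1],
  [0, 0, 0, 0, 0, 0.1, 1],
  [0, 0, 0, 0, 0, 0, 1],
])

```text
clock: 17.35
position: [486.7, 44.6, 16.3]
ee_rot: [0.0, 0.221, 0.975, -0.0]
contact_force: [1.0, -0.6, 0.0]
width: 0.8
finger_force: 0.0
```

Call:
send_rows([
  [0, 0, 0, 0, 0, 0.2, 1],
  [0, 0, 0, 0, 0, 0.2, 1],
  [0, 0, 0, 0, 0, 0, 1],
])

```text
clock: 17.73
position: [486.9, 44.6, 12.6]
ee_rot: [0.0, 0.221, 0.975, 0.0]
contact_force: [0.5, -0.7, 3.1]
width: 0.5
finger_force: 1.7
```

Call:
send_rows([
  [0, 0, 0, 0, 0, 0.2, 1],
  [0, 0, 0, 0, 0, 0.2, 1],
  [0, 0, 0, 0, 0, 0.2, 1],
  [0, 0, 0, 0, 0, 0.2, 1],
  [0, 0, 0, 0, 0, 0, 1],
])

```text
clock: 18.35
position: [486.9, 44.6, 4.3]
ee_rot: [0.0, 0.221, 0.975, 0.0]
contact_force: [2.1, 0.6, 3.7]
width: 0.3
finger_force: 1.7
```

Call:
send_rows([
  [0, 0, 0, 0, 0, 0.15, 1],
  [0, 0, 0, 0, 0, 0.1, 1],
  [0, 0, 0, 0, 0, 0, 1],
  [0, 0, 0, 0, 0, 0, 1],
])

```text
clock: 18.85
position: [486.9, 44.6, 2.3]
ee_rot: [0.0, 0.221, 0.975, 0.0]
contact_force: [1.6, -0.2, 8.5]
width: 0.6
finger_force: 4.1
```

Call:
send_rows([
  [0, 0, 0, 0, 0, -2, 1],
  [0, 0, 0, 0, 0, -5, 1],
  [0, 0, 0, 0, 0, -5, 1],
  [0, 0, 0, 0, 0, -3, 1],
  [0, 0, 0, 0, 0, 0, 1],
])

```text
clock: 19.48
position: [486.8, 44.7, 153.2]
ee_rot: [0.001, 0.221, 0.975, 0.001]
contact_force: [0.4, -0.2, -0.8]
width: -0.1
finger_force: 0.0
```

```bash
python3 - <<'E'
from rig import manip,camera
import cv2
f=camera("side")["frame"][195:275,255:390,::-1]
cv2.imwrite("pics/e.png",cv2.resize(f,None,fx=5,fy=5,interpolation=cv2.INTER_CUBIC))
print(manip.sense()["clock"])
E
```

```text
19.525
```

View pics/e.png

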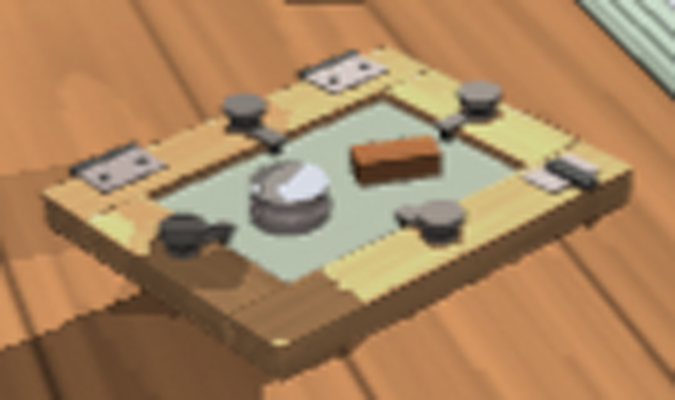

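All four heads now sit about 15 px (3 raw px) lower: hinge (244,105), latch (440,213), near (480,93), far (185,228). The door, tin and block have not moved, so I'll hand in.

```bash
python3 -c "
from rig import job
print(job.hand_in())"
```

```text
the job is handed in; nothing more can be done
None
```

I pressed all four clips in the order hinge, latch, near, far, each until the force rose to 8–9 N, which shows it is seated. The last picture shows all four heads down and the door, tin and block unmoved. I've handed the job in, but it returned no verdict.

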